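# Change the bracket in a slide-in fixture

### The arm

A 7-joint arm with a two-finger parallel gripper is mounted at the origin on a cart in front of the work surface, level with it; the furniture and walls round the work are solid. World frame = base frame: x ahead of the robot, y to its left, z up, the work surface at z = 0. Lengths are in m, angles in rad, forces in N, time in s.
With the tool pointing down it reaches from about 0.4 to 0.9 m from the base axis. Payload 5.5 kg.
Tool frame: the origin (TCP) lies on the centre line of the jaws, within the pads' length; the fingertips stand 8 mm ahead of it and the grasp point (between the pads) lies 11 mm behind it (robot.nose_length is the distance from the TCP to the fingertips, in m); z points along the fingers, y is the line along which they close (so a half turn about z gives the same grasp; the last joint's range is limited). The gripper opens to 85 mm and grips with 20 to 120 N. Pads are 22 mm wide; open, the fingers measure 114 mm over their backs; the gripper's body (76 mm by 85 mm) begins 54 mm behind the grasp point. The pads swing forward as they close: fully open they stand 13 mm farther back than shut.
Start: joints at [-0.854, 0.501, -0.427, 1.55, 0.221, 1.138, -0.21], TCP at [0.285, 0.584, 0.239] pointing down, gripper open.
Joint ranges: [-2.88, 2.88], [-0.31, 2.03], [-1.54, 1.56], [0.2, 2.42], [-1.41, 4.55], [0.19, 2.02], [-2.57, 2.57]. Speed limits (rad/s): [2.57, 2.57, 3.14, 3.14, 3.14, 3.14, 3.14].

### API

Orientations are given as a unit quaternion [x, y, z, w].
In Python, from bench import robot gives the robot as it stands.
- The arm moves only by the shell command python3 -m handwheel 'ROWS'. ROWS is JSON, one flat list of numbers, 7 for each row, row after row: the turn, a rotation vector about the tool's x, y, z normalised to -1 to 1, where 1 is 90 degrees, then the shift along the tool's x, y, z normalised to -1 to 1, where 1 is 60 cm, then the opening, from -1 (shut) to 1 (fully open). A call has 1 to 20 rows; each row is the pose to reach, as a shift and turn from the pose commanded when the call began, along the tool's axes at that moment; what a row does not reach only later rows make up. A row lasts 1/8 s, in which the tool goes at most 62.5 mm and 10.7 degrees, less where a joint would pass 70% of its speed; a pose out of reach is approached as far as the arm can. A call with a number of a shift or a turn outside -1 to 1 is refused whole. A call with a gripper value outside its range is refused whole. The fingers move at their own pace and stop on an object; the grip force is fixed at half the most. Time passes only in rows, so rows that repeat a pose let the fingers close. It gives the time, the measured TCP pose, the force, the opening and the grip force at its end, in the units of the state.
- robot.get_state(): the state, without advancing time (a new reading comes with each control period).
- robot.grab_frame(name): name is "scene" or "top" or "wrist"; returns the picture (384x512x3 uint8, red, green, blue); there is no depth.
- robot.calibration(name): a dict with "camera_matrix" (3x3 intrinsics, pixels), "dist" ([k1, k2, p1, p2, k3] as OpenCV has them; the pictures are not rectified), "R" (3x3) and "t" (3): a world point X has camera coordinates R X + t. Camera axes: x right, y down, z forward; pixel columns grow to the right and rows downward; lengths in m; the calibration is good to about 2 mm. A picture is of the moment at which its call begins: read the wrist's pose just before it. calibration takes no time and is no camera call; for the wrist camera it gives the pose at the moment of the call.
- robot.finish_job(): hands the job in; it is judged then, once.
The state is a dict: "time_s": time; "joint_positions": joint angles; "qd": joint speeds; "tau": joint torques, N m; "tcp_pos": TCP position; "ee_rot": TCP orientation; "wrist_force": force on the tool from outside, world axes, zero at the start; "moment": the same for the moment, N m; "gripper_width": finger opening in m; "grip_force": force on a finger pad.
Only numpy, scipy, OpenCV 4.12 (cv2) and the standard library are available. Lean on these libraries where they do the work, as an engineer would, in place of code of your own. Each camera call takes 0.05 s, during which the arm holds its last target. There are 200 camera calls.

### The job

Change the part in the fixture: turn the eccentric fully open, slide the finished bracket back along the L-shaped track and out at the open front, and stand it upright in the shallow tray. Then slide the waiting bracket in the same way, fully home at the closed end of the track, and turn the eccentric shut behind it as far as it goes. Leave the other loose things where they are.

Things in the scene. Friction and masses are not known exactly. Their poses are not given: they have to be found in the camera images.
- fixture: Bare-metal slide-in fixture, fixed, 200 (x) x 183 (y) mm; origin: centre of underside; x from its open front to its back, y to its left, away from the track's closed end. On a 4 mm floor plate an L-shaped channel, 12 mm high, lies under 4 mm keeper plates (tops 20 mm over the cart) slotted 38 mm wide for the boss. Under them a bracket can only slide, its 72 mm side along fixture x, either end first.
- fixture_apron (a point): On the floor plate of the uncovered apron (fixture x -0.10 to -0.014), at fixture (-0.056, 0.054): bracket centre when clear of the keepers, to set down or lift out. From here leg 1 runs along +x, 51 mm wide (2.5 mm play a side), through a flared mouth at x = -0.014. Axes as the fixture's.
- fixture_corner (a point): Point on the floor plate where the centre lines of the legs cross, at fixture (0.050, 0.054), 106 mm from the apron point. The channel's back wall is 38.5 mm behind it; leg 2 runs from here along -y, 77 mm wide (2.5 mm play a side). Axes as the fixture's.
- fixture_nest (a point): Nest point: on the floor plate under the centre of a bracket that is fully home in leg 2, at fixture (0.050, -0.056), 110 mm in -y from the corner. The closed end is 23.5 mm beyond it. Axes as the fixture's.
- eccentric (a joint): Angle (rad): 0 fully open, 1.5 fully shut (hard stop), growing clockwise from above. A 36 mm disc, 10 mm thick (top 30.5 mm over the cart), pivoted 14 mm off centre on the keeper between the legs. Open, it clears the slot but lies right beside leg 2's; shut, it stands in the slot just behind the boss of a bracket that is home (1 to 2 mm play; one left short is pushed on). Friction 0.08 N m.
- eccentric_bar (a point): Centre of the eccentric's grip bar, on the pivot axis at fixture (0.010, -0.023), 49.5 mm over the cart. Bar 44 long, 10 wide, 18 mm high (40.5 to 58.5 mm over the cart), turning with the disc: its long direction is at (0.75 rad - joint value) from fixture x, counterclockwise from above. Site axes: the fixture's, turned clockwise by the joint value.
- finished_bracket: Milled bracket that starts home in the fixture: base 46 (own x) x 72 (own y) x 10 mm with a 32 mm square boss in its middle, 36 mm high in all; origin: centre of underside; about 0.16 kg. In the fixture its y lies along fixture x and its underside is 4 mm over the cart, so the boss stands 20 mm above the keepers.
- waiting_bracket: Milled bracket of the same form, size and axes, standing upright on the cart among small parts, at any yaw. A brass bush stands close beyond its +y end, a collet close beyond its -y end; the space at its two long sides (x) is free.
- tray: Shallow open grey tray, 112 (x) x 104 (y) x 18 mm, fixed, walls 4 mm, floor about 4 mm thick; origin: centre of its underside.
- brass_bush: Brass-coloured flanged bush, 34 mm across, 36 mm high, origin: centre of its underside; not to be moved.
- collet: Slotted steel spring collet, 26 mm across, 34 mm high, origin: centre of its underside; not to be moved.
- white_bush: White flanged bush, 45 mm across, 30 mm high, at the back; not to be moved.

How it is judged:
By the outcome, as a careful person would: the job done as asked, in the order asked, and still so for the second after the job is handed in, with the robot touching nothing.
It also fails if it takes over 72 s, if anything falls off the work surface, if the arm or the gripper's body presses on something with over 40 N, if the wrist force passes 120 N, or if a joint passes its speed limit or range.

## Working session

There is one attempt and no reset: what is moved stays moved. The work goes in short steps, Python scripts to look and compute and a shell command to move; the robot and the scene stay as the last step left them, time stands still between calls to the robot, and variables do not carry over. Pictures are saved under pics/ and viewed, at most 10 in all, crops included, and the job is handed in when it is done.

```bash
ls; mkdir -p pics; python3 - <<'E'
from bench import robot
import cv2,numpy as np
s=robot.get_state();print(s)
for n in("scene","top"):
    im=robot.grab_frame(n);cv2.imwrite(f"pics/{n}0.png",im[:,:,::-1]);c=robot.calibration(n);print(n,c)
E
```

```text
pics
{'time_s': 0.0, 'joint_positions': array([-0.85381376,  0.50186835, -0.42678204,  1.55144743,  0.22079839,
        1.13830605, -0.21028578]), 'qd': array([ 0.00096306,  0.00122526,  0.00027433,  0.00137367, -0.0007764 ,
        0.00015428,  0.00061227]), 'tau': array([ 5.19009955e-04, -5.69520628e+01, -5.81609577e+00, -2.80939651e+01,
        1.06583346e-02,  1.21577969e-02, -8.51632098e-08]), 'tcp_pos': array([0.28468568, 0.58358266, 0.23824674]), 'ee_rot': array([ 2.24920301e-01,  9.74376665e-01, -9.53036684e-04, -2.54726709e-04]), 'wrist_force': array([-0.2496896 ,  0.01946495,  0.78428088]), 'moment': array([-0.03735924,  0.03499482,  0.00717643]), 'grip_force': 0.0, 'gripper_width': 0.08544869560328121}
scene {'camera_matrix': array([[354.98677832,   0.        , 253.17718268],
       [  0.        , 354.98677832, 193.35341317],
       [  0.        ,   0.        ,   1.        ]]), 'dist': array([-0.05072973,  0.        ,  0.        ,  0.        ,  0.        ]), 'R': array([[ 0.65389161, -0.75658696, -0.00138946],
       [-0.38666909, -0.3326049 , -0.86015173],
       [ 0.65031744,  0.56298326, -0.51003634]]), 't': array([-0.36305649,  0.26967638,  0.57284151])}
top {'camera_matrix': array([[379.07619534,   0.        , 248.63135248],
       [  0.        , 379.07619534, 192.55691496],
       [  0.        ,   0.        ,   1.        ]]), 'dist': array([-0.03723919,  0.        ,  0.        ,  0.        ,  0.        ]), 'R': array([[ 0.01449732, -0.999751  ,  0.01696375],
       [-0.98754952, -0.01697401, -0.15638997],
       [ 0.15663897, -0.01448531, -0.9875497 ]]), 't': array([-0.00751998,  0.58400171,  1.12139932])}
```

View pics/top0.png

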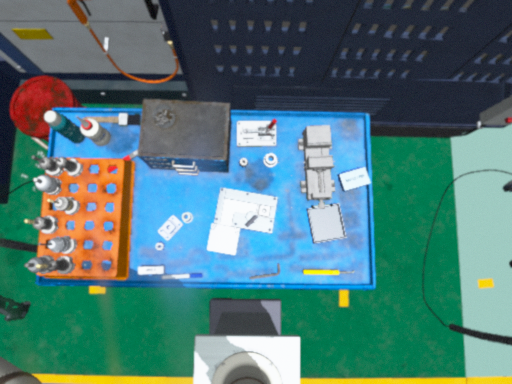

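View pics/scene0.png

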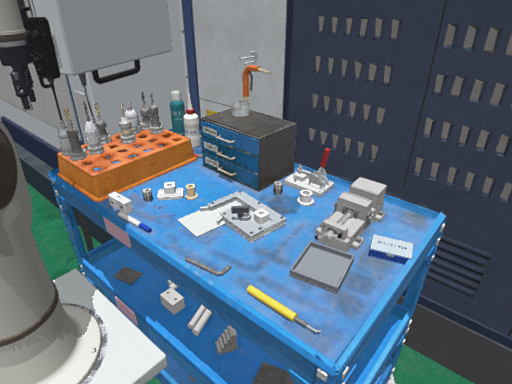

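```bash
cat > h.py <<'E'
import numpy as np,cv2
from bench import robot
from scipy.spatial.transform import Rotation as Ro
def ray(cal,px,z):
    "pixels -> world points on plane z"
    p=cv2.undistortPoints(np.array(px,float).reshape(-1,1,2),cal["camera_matrix"],cal["dist"]).reshape(-1,2)
    R=np.array(cal["R"]);t=np.array(cal["t"]);o=-R.T@t
    d=np.c_[p,np.ones(len(p))]@R
    return o+d*((z-o[2])/d[:,2])[:,None]
def proj(cal,X):
    return cv2.projectPoints(np.array(X,float).reshape(-1,1,3),cv2.Rodrigues(np.array(cal["R"]))[0],np.array(cal["t"]),cal["camera_matrix"],cal["dist"])[0].reshape(-1,2)
def delta(pos,yaw,tool=None):
    """target TCP pos, tool-down with tool y axis at world yaw (mod pi) -> turn z(norm), shift xyz(norm) from commanded=measured"""
    s=robot.get_state();R0=Ro.from_quat(s["ee_rot"])
    c=R0.as_matrix();
    cur=np.arctan2(c[1,1],c[0,1]);d=(yaw-cur+np.pi/2)%np.pi-np.pi/2
    # world-up turn by d; make exactly down
    y=np.array([np.cos(cur+d),np.sin(cur+d),0]);z=np.array([0,0,-1.]);x=np.cross(y,z)
    T=Ro.from_matrix(np.c_[x,y,z]);rv=(R0.inv()*T).as_rotvec()/(np.pi/2)
    sh=R0.inv().apply(np.array(pos)-s["tcp_pos"])/0.6
    print("turn",rv.round(4),"shift",sh.round(4),"deg",np.degrees(d).round(1)); return rv,sh
def st():
    s=robot.get_state();c=Ro.from_quat(s["ee_rot"]).as_matrix()
    print("t",round(s["time_s"],2),"tcp",s["tcp_pos"].round(4),"yaw_y",np.degrees(np.arctan2(c[1,1],c[0,1])).round(2),"F",s["wrist_force"].round(1),"w",round(s["gripper_width"],4),"g",round(s["grip_force"],1),"q",s["joint_positions"].round(2))
E
python3 - <<'E'
import cv2
a=cv2.imread("pics/top0.png")[150:290,140:280]
b=cv2.imread("pics/scene0.png")[165:265,130:330]
cv2.imwrite("pics/c1.png",cv2.resize(a,(600,600),interpolation=cv2.INTER_CUBIC))
cv2.imwrite("pics/c2.png",cv2.resize(b,(800,400),interpolation=cv2.INTER_CUBIC))
E
```

```text
(no output)
```

View pics/c1.png

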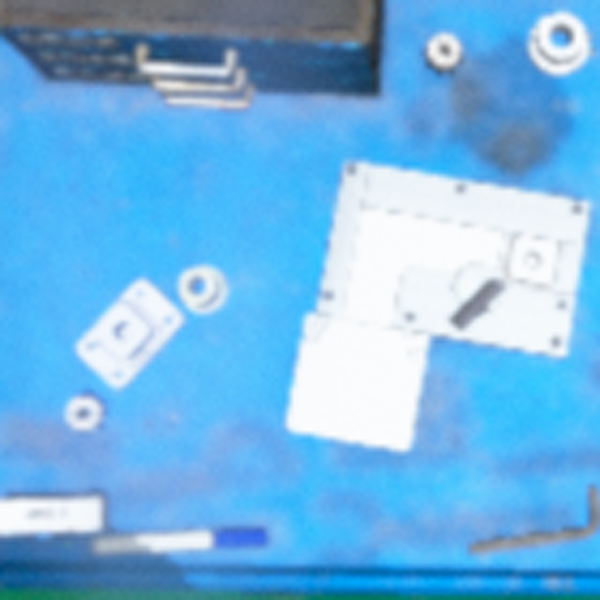

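The top crop (scale 4.286, offset 140,150) shows the following:
- **Fixture:** keeper corners at about (348,162), (590,202) and (566,355). The front apron corners are at (287,428) and (412,450).
- **Finished boss:** top at about (532,260).
- **Eccentric bar:** runs from (500,283) to (457,325), so it's shut.
- **Waiting bracket:** centred at about (131,334), with the brass bush at (202,288) and the collet at (84,412).

```bash
python3 - <<'E'
from h import *
c=robot.calibration("top")
im=cv2.imread("pics/top0.png")
f=lambda P:np.array(P,float)/4.2857+[140,150]-0.38
K=ray(c,f([(348,162),(590,202),(566,355)]),.020);A=ray(c,f([(287,428),(412,450)]),.004)
# fixture corners: model points
m=np.array([(.1,.0915),(.1,-.0915),(-.014,-.0915),(-.1,.0915),(-.1,.0)]);w=np.r_[K,A][:,:2]
print(w.round(4), np.linalg.norm(w[0]-w[1]),np.linalg.norm(w[1]-w[2]),np.linalg.norm(w[0]-w[3]),np.linalg.norm(w[3]-w[4]))
a=w[:4];b=m[:4];ac=a-a.mean(0);bc=b-b.mean(0)
yaw=np.arctan2((bc[:,0]*ac[:,1]-bc[:,1]*ac[:,0]).sum(),(bc*ac).sum());R=np.array([[np.cos(yaw),-np.sin(yaw)],[np.sin(yaw),np.cos(yaw)]])
o=a.mean(0)-R@b.mean(0);print("fix",o.round(4),np.degrees(yaw),"res",((b@R.T+o)-a).round(4))
for n,p in dict(apron=(-.056,.054),corner=(.05,.054),nest=(.05,-.056),bar=(.01,-.023)).items():print(n,(o+R@p).round(4))
print("boss",ray(c,f([(532,260)]),.040),"bar",ray(c,f([(457,325),(500,283)]),.0585))
W=ray(c,f([(142,280),(186,322),(120,388),(77,347)]),.010);print("wait",W.mean(0).round(4),np.degrees(np.arctan2(*(W[0]-W[3]+W[1]-W[2])[1::-1])))
# tray: blob by low saturation near 327,223
hsv=cv2.cvtColor(im,cv2.COLOR_BGR2HSV);mk=((hsv[...,1]<80)).astype(np.uint8)[203:250,300:352]
q=[(cv2.contourArea(x),x) for x in cv2.findContours(mk,0,2)[0]];x=max(q,key=lambda t:t[0])[1]
r=cv2.minAreaRect(x);bp=cv2.boxPoints(r)+[300,203];T=ray(c,bp,.018);print("tray",r,bp.round(1).tolist(),T.mean(0).round(4),[np.linalg.norm(T[i]-T[i-1]).round(3) for i in range(4)],np.degrees(np.arctan2(*(T[0]-T[1])[1::-1])))
st()
E
```

```text
[[ 0.6031  0.0893]
 [ 0.5763 -0.0891]
 [ 0.4641 -0.072 ]
 [ 0.4089  0.1295]
 [ 0.3945  0.0384]] 0.1803170505643089 0.11353955801997105 0.19830842250299327 0.09228836479936288
fix [0.4919 0.0181] -9.78907056960471 res [[ 0.003   0.002 ]
 [-0.0015 -0.    ]
 [-0.0015  0.0023]
 [ 0.     -0.0043]]
apron [0.4459 0.0808]
corner [0.5504 0.0628]
nest [ 0.5317 -0.0456]
bar [ 0.4979 -0.0063]
boss [[ 0.53059967 -0.04566892  0.04      ]] bar [[ 0.48185195  0.00760594  0.0585    ]
 [ 0.51188215 -0.02222225  0.0585    ]]
wait [0.4747 0.2445 0.01  ] -42.7907797290084
tray ((26.307998657226562, 18.44400405883789), (38.907588958740234, 33.89879608154297), 79.69515228271484) [[306.2, 205.3], [339.5, 199.3], [346.5, 237.6], [313.1, 243.6]] [ 0.5015 -0.2435  0.018 ] [np.float64(0.121), np.float64(0.108), np.float64(0.122), np.float64(0.107)] 101.20356591649231
t 0.1 tcp [0.2847 0.5836 0.2384] yaw_y 64.0 F [-0.6  0.5 -0.2] w 0.0858 g 0.0 q [-0.85  0.5  -0.43  1.55  0.22  1.14 -0.21]
```

```bash
python3 -c "
from h import *
delta((.285,.584,.36),np.radians(64)); delta((.47,.0,.30),np.radians(40))"
```

```text
turn [-0.0011 -0.     -0.    ] shift [-1.000e-04  4.000e-04 -2.027e-01] deg 0.0
turn [-1.100e-03  2.000e-04  2.667e-01] shift [-0.704  -0.7391 -0.1014] deg -24.0
```

```bash
python3 -m handwheel '[0,0,0,0,0,-0.2,-0.2, 0,0,0,0,0,-0.2,-0.2, 0,0,0.1,-0.15,-0.15,-0.2,-0.2, 0,0,0.267,-0.704,-0.739,-0.12,-0.2, 0,0,0.267,-0.704,-0.739,-0.12,-0.2, 0,0,0.267,-0.704,-0.739,-0.12,-0.2, 0,0,0.267,-0.704,-0.739,-0.12,-0.2, 0,0,0.267,-0.704,-0.739,-0.12,-0.2, 0,0,0.267,-0.704,-0.739,-0.12,-0.2, 0,0,0.267,-0.704,-0.739,-0.12,-0.2, 0,0,0.267,-0.704,-0.739,-0.11,-0.2, 0,0,0.267,-0.704,-0.739,-0.1,-0.2, 0,0,0.267,-0.704,-0.739,-0.1,-0.2, 0,0,0.267,-0.704,-0.739,-0.1,-0.2]'
python3 - <<'E'
from h import *
st();c=robot.calibration("wrist");np.savez("w1.npz",**{k:np.array(v) for k,v in c.items()})
im=robot.grab_frame("wrist");cv2.imwrite("pics/w1.png",im[:,:,::-1]);print(c["camera_matrix"][0],c["dist"])
E
```

```text
time_s: 1.85
tcp_pos: [0.4698, 0.0012, 0.299]
ee_rot: [0.423, 0.906, 0.0, -0.001]
wrist_force: [-1.0, 0.5, 0.5]
gripper_width: 0.0341
grip_force: 0.0
t 1.85 tcp [0.4698 0.0012 0.299 ] yaw_y 39.97 F [-1.   0.5  0.5] w 0.0341 g 0.0 q [-0.11  0.08  0.05  1.93 -0.01  1.13  0.64]
[275.38833552   0.         255.74604187] [0.01384277 0.         0.         0.         0.        ]
```

View pics/w1.png

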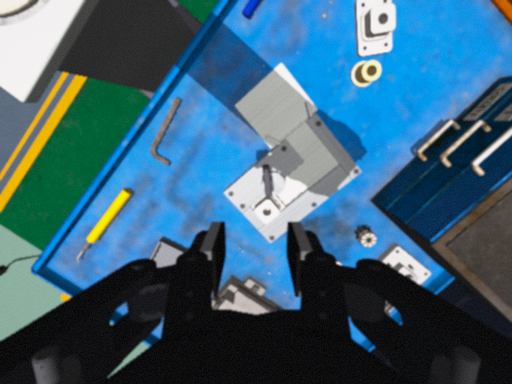

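The wrist picture shows the fixture at about (225–360, 65–245), with the nest boss at (267,211) and the bar at about (268,180). The waiting bracket is at (376,25). I'll zoom in on the fixture for exact corners.

```bash
python3 - <<'E'
import cv2
a=cv2.imread("pics/w1.png")[58:248,220:370]
cv2.imwrite("pics/c3.png",cv2.resize(a,(474,600),interpolation=cv2.INTER_CUBIC))
E
```

```text
(no output)
```

View pics/c3.png

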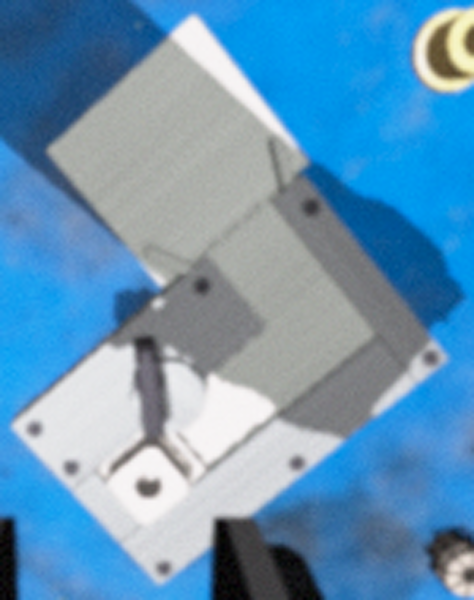

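```bash
cat > fit.py <<'E'
from h import *
def fit(b,a):
    ac=a-a.mean(0);bc=b-b.mean(0)
    yaw=np.arctan2((bc[:,0]*ac[:,1]-bc[:,1]*ac[:,0]).sum(),(bc*ac).sum());R=np.array([[np.cos(yaw),-np.sin(yaw)],[np.sin(yaw),np.cos(yaw)]])
    o=a.mean(0)-R@b.mean(0);print("fix",o.round(4),np.degrees(yaw).round(2),"res mm",(1e3*((b@R.T+o)-a)).round(1).tolist())
    for n,p in dict(apron=(-.056,.054),corner=(.05,.054),nest=(.05,-.056),bar=(.01,-.023)).items():print(n,(o+R@p).round(4))
    return o,yaw
E
python3 - <<'E'
from fit import *
c=dict(np.load("w1.npz"))
f=lambda P:np.array(P,float)/3.158+[220,58]-0.34
K=ray(c,f([(12,427),(162,585),(447,360),(308,165)]),.020);A=ray(c,f([(192,14)]),.004);w=np.r_[K,A][:,:2]
m=np.array([(-.014,-.0915),(.1,-.0915),(.1,.0915),(-.014,.0915),(-.1,.0915)])
fit(m,w)
print("boss",ray(c,f([(148,484)]),.040).round(4));b=ray(c,f([(147,340),(155,432)]),.0585);print("bar",b.round(4),b.mean(0).round(4),np.degrees(np.arctan2(*(b[1]-b[0])[1::-1])))
E
```

```text
fix [0.4909 0.0203] -9.47 res mm [[-1.5, 2.6], [-1.7, 0.7], [0.7, 2.5], [2.0, -1.7], [0.5, -4.0]]
apron [0.4445 0.0828]
corner [0.5491 0.0654]
nest [ 0.531  -0.0431]
bar [ 0.497 -0.004]
boss [[ 0.5293 -0.0447  0.04  ]]
bar [[ 0.4809  0.0101  0.0585]
 [ 0.5108 -0.0194  0.0585]] [ 0.4959 -0.0046  0.0585] -44.522624059461165
```

```bash
python3 -c "
from h import *
delta((.496,-.005,.049),np.radians(45.5))"
```

```text
turn [ 0.     -0.0005 -0.0603] shift [-0.037   0.0258  0.417 ] deg 5.4
```

```bash
python3 -m handwheel '[0,0,-0.06,-0.037,0.026,0.1,-0.2, 0,0,-0.06,-0.037,0.026,0.2,-0.2, 0,0,-0.06,-0.037,0.026,0.28,-0.2, 0,0,-0.06,-0.037,0.026,0.34,-0.2, 0,0,-0.06,-0.037,0.026,0.39,-0.2, 0,0,-0.06,-0.037,0.026,0.416,-0.2, 0,0,-0.06,-0.037,0.026,0.416,-1, 0,0,-0.06,-0.037,0.026,0.416,-1, 0,0,-0.06,-0.037,0.026,0.416,-1, 0,0,-0.06,-0.037,0.026,0.416,-1]'; python3 -c "
from h import *
st()"
```

```text
time_s: 3.15
tcp_pos: [0.496, -0.006, 0.0501]
ee_rot: [0.38, 0.925, 0.0, -0.0]
wrist_force: [-2.9, 1.3, -1.5]
gripper_width: 0.0085
grip_force: 61.1
t 3.15 tcp [ 0.496  -0.006   0.0501] yaw_y 45.39 F [-2.9  1.3 -1.5] w 0.0085 g 61.1 q [-0.08  0.49  0.04  2.07 -0.04  0.58  0.79]
```

```bash
python3 -m handwheel '[0,0,-0.1,0,0,0,-1, 0,0,-0.2,0,0,0,-1, 0,0,-0.3,0,0,0,-1, 0,0,-0.4,0,0,0,-1, 0,0,-0.5,0,0,0,-1, 0,0,-0.6,0,0,0,-1, 0,0,-0.7,0,0,0,-1, 0,0,-0.8,0,0,0,-1, 0,0,-0.88,0,0,0,-1, 0,0,-0.88,0,0,0,-1, 0,0,-0.88,0,0,0,-1]'; python3 -c "
from h import *
st();print(robot.get_state()['moment'])"
```

```text
time_s: 4.53
tcp_pos: [0.4959, -0.0078, 0.0501]
ee_rot: [-0.295, 0.956, -0.0, -0.001]
wrist_force: [-5.5, -1.8, 4.3]
gripper_width: 0.0085
grip_force: 61.9
t 4.53 tcp [ 0.4959 -0.0078  0.0501] yaw_y 124.28 F [-5.5 -1.8  4.3] w 0.0085 g 61.9 q [ 0.21  0.5  -0.3   2.06  0.26  0.61  1.9 ]
[-0.37228234  1.18195    -0.23008247]
```

```bash
python3 -m handwheel '[0,0,-0.03,0,0,0,-1, 0,0,-0.06,0,0,0,-1, 0,0,-0.06,0,0,0,-1, 0,0,-0.06,0,0,0,-1]'; python3 -c "
from h import *
st();print(robot.get_state()['moment'])"
```

```text
time_s: 5.03
tcp_pos: [0.4959, -0.0078, 0.0502]
ee_rot: [-0.337, 0.941, -0.0, -0.001]
wrist_force: [-5.2, -1.5, 4.7]
gripper_width: 0.0083
grip_force: 83.0
t 5.03 tcp [ 0.4959 -0.0078  0.0502] yaw_y 129.41 F [-5.2 -1.5  4.7] w 0.0083 g 83.0 q [ 0.23  0.51 -0.32  2.06  0.27  0.61  1.98]
[-0.27487074  1.25027419 -1.65695339]
```

```bash
python3 -c "
from h import *
delta((.53,-.02,.22),np.radians(81))"
python3 -m handwheel '[0,0,0.05,0,0,0,-0.5, 0,0,0.05,0,0,0,-0.5, 0,0,0.05,0,0,0,-0.5, 0,0,0.05,0,0,-0.03,-0.5, 0,0,0.05,0,0,-0.08,-0.5]';python3 -c "
from h import *
st()
delta((.54,-.02,.22),np.radians(81))"
```

```text
turn [-1.000e-04 -9.000e-04  5.378e-01] shift [-0.0307 -0.0517 -0.2831] deg -48.4
time_s: 5.65
tcp_pos: [0.4959, -0.0063, 0.0984]
ee_rot: [-0.305, 0.952, 0.0, -0.001]
wrist_force: [0.4, -0.0, 0.4]
gripper_width: 0.0215
grip_force: 0.0
t 5.65 tcp [ 0.4959 -0.0063  0.0984] yaw_y 125.51 F [ 0.4 -0.   0.4] w 0.0215 g 0.0 q [ 0.25  0.42 -0.34  2.04  0.21  0.71  1.96]
turn [ 4.000e-04 -9.000e-04  4.945e-01] shift [-0.0464 -0.0611 -0.2028] deg -44.5
```

```bash
python3 -m handwheel '[0,0,0.1,-0.02,-0.02,-0.1,0.2, 0,0,0.2,-0.046,-0.061,-0.2,0.2, 0,0,0.3,-0.046,-0.061,-0.203,0.2, 0,0,0.4,-0.046,-0.061,-0.203,0.2, 0,0,0.495,-0.046,-0.061,-0.203,0.2, 0,0,0.495,-0.046,-0.061,-0.203,0.2, 0,0,0.495,-0.046,-0.061,-0.203,0.2]'
python3 - <<'E'
from h import *
st();c=robot.calibration("wrist");np.savez("w2.npz",**{k:np.array(v) for k,v in c.items()})
im=robot.grab_frame("wrist")[:,:,::-1];cv2.imwrite("pics/w2.png",im)
P=proj(c,[(.445,.082,.004),(.531,-.044,.04)]);print(P)
cv2.imwrite("pics/w2b.png",cv2.resize(im[30:320,80:440],None,fx=2,fy=2,interpolation=cv2.INTER_CUBIC))
E
```

```text
time_s: 6.52
tcp_pos: [0.5402, -0.02, 0.2201]
ee_rot: [0.078, 0.997, 0.0, 0.0]
wrist_force: [-0.2, 0.4, 0.1]
gripper_width: 0.0514
grip_force: 0.0
t 6.53 tcp [ 0.5402 -0.02    0.2201] yaw_y 81.11 F [-0.2  0.4  0.1] w 0.0514 g 0.0 q [ 0.18  0.3  -0.23  1.85  0.08  0.99  1.33]
[[328.09844909  76.86877407]
 [233.96032036 169.25560018]]
```

View pics/w2b.png

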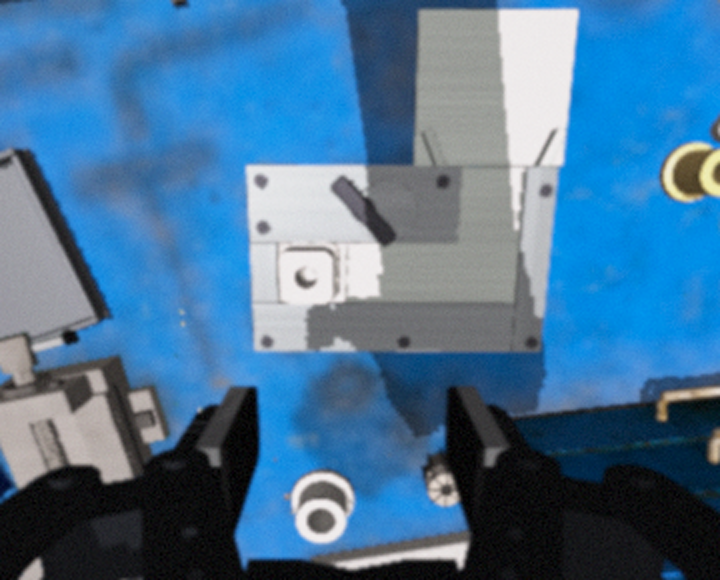

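```bash
python3 - <<'E'
from fit import *
c=dict(np.load("w2.npz"))
f=lambda P:np.array(P,float)/2+[80,30]-0.25
w=np.r_[ray(c,f([(247,165),(254,352),(541,352),(556,167)]),.020),ray(c,f([(418,10),(579,10)]),.004)][:,:2]
ang=lambda i,j:np.degrees(np.arctan2(*(w[j]-w[i])[::-1])).round(2)
print(w.round(4).tolist(),"dirs",ang(0,1),ang(3,2),ang(1,2)-90,ang(0,3)-90,ang(4,5)-90,[np.linalg.norm(w[i]-w[j]).round(4) for i,j in((0,1),(1,2),(0,3),(4,5))])
m=np.array([(-.014,-.0915),(.1,-.0915),(.1,.0915),(-.014,.0915),(-.1,.0915)])
fit(m[:4],w[:4])
print("boss",ray(c,f([(307,274)]),.040).round(4));b=ray(c,f([(340,182),(388,240)]),.0585);print("bar",b.mean(0).round(4),np.degrees(np.arctan2(*(b[0]-b[1])[1::-1])))
s=ray(c,f([(265,242),(265,302),(510,242),(510,302)]),.020);print("slot",s.round(4).tolist())
s=ray(c,f([(462,200),(524,200)]),.020);print("slot1",s.round(4).tolist())
E
```

```text
[[0.4623, -0.0699], [0.576, -0.0889], [0.6043, 0.0926], [0.4914, 0.1087], [0.3933, 0.0413], [0.4078, 0.132]] dirs -9.51 -8.1 -8.86 -9.260000000000005 -9.069999999999993 [np.float64(0.1153), np.float64(0.1837), np.float64(0.1809), np.float64(0.0918)]
fix [0.491  0.0174] -8.99 res mm [[0.6, -1.0], [-0.5, 0.3], [-0.2, -0.5], [0.1, 1.2]]
apron [0.4441 0.0795]
corner [0.5488 0.0629]
nest [ 0.5316 -0.0458]
bar [ 0.4973 -0.0069]
boss [[ 0.528  -0.0443  0.04  ]]
bar [ 0.4964 -0.0064  0.0585] -148.56607921432843
slot [[0.508, -0.0682, 0.02], [0.5448, -0.0755, 0.02], [0.531, 0.0787, 0.02], [0.5684, 0.0757, 0.02]]
slot1 [[0.5016, 0.0525, 0.02], [0.5074, 0.0889, 0.02]]
```

```bash
python3 -c "
from h import *
print(robot.nose_length);delta((.530,-.045,.0315),np.radians(81))"
```

```text
0.008
turn [0.0001 0.0003 0.0008] shift [ 0.0105 -0.0436  0.314 ] deg -0.1
```

```bash
python3 -m handwheel '[0,0,0,0.0105,-0.0436,0.08,0.2, 0,0,0,0.0105,-0.0436,0.16,0.2, 0,0,0,0.0105,-0.0436,0.23,0.2, 0,0,0,0.0105,-0.0436,0.28,0.2, 0,0,0,0.0105,-0.0436,0.305,0.2, 0,0,0,0.0105,-0.0436,0.314,0.2, 0,0,0,0.0105,-0.0436,0.314,0.2, 0,0,0,0.0105,-0.0436,0.314,-1, 0,0,0,0.0105,-0.0436,0.314,-1, 0,0,0,0.0105,-0.0436,0.314,-1,0,0,0,0.0105,-0.0436,0.314,-1, 0,0,0,0.0105,-0.0436,0.314,-1]'; python3 -c "
from h import *
st();print(robot.get_state()['moment'])"
```

```text
time_s: 8.07
tcp_pos: [0.531, -0.0451, 0.0325]
ee_rot: [0.079, 0.997, -0.0, 0.001]
wrist_force: [-1.0, 0.0, 6.1]
gripper_width: 0.0293
grip_force: 60.5
t 8.07 tcp [ 0.531  -0.0451  0.0325] yaw_y 80.93 F [-1.   0.   6.1] w 0.0293 g 60.5 q [ 0.17  0.57 -0.17  1.98  0.16  0.6   1.31]
[ 0.00343714  0.1886979  -0.06714077]
```

```bash
python3 -m handwheel '[0,0,0,0,0,-0.0025,-1, 0,0,0,0,0.01,-0.0025,-1, 0,0,0,0,0.02,-0.0025,-1, 0,0,0,0,0.03,-0.0025,-1, 0,0,0,0,0.04,-0.0025,-1, 0,0,0,0,0.04,-0.0025,-1]'; python3 -c "
from h import *
st();print(robot.get_state()['moment'])"
```

```text
time_s: 8.82
tcp_pos: [0.5337, -0.0202, 0.0325]
ee_rot: [0.078, 0.997, 0.0, 0.0]
wrist_force: [-0.1, 0.6, -0.3]
gripper_width: 0.0295
grip_force: 59.7
t 8.82 tcp [ 0.5337 -0.0202  0.0325] yaw_y 81.01 F [-0.1  0.6 -0.3] w 0.0295 g 59.7 q [ 0.12  0.57 -0.17  1.98  0.16  0.6   1.26]
[ 0.1316363  -0.04858363  0.02610879]
```

```bash
python3 -m handwheel '[0,0,0,0,0.02,0,-1, 0,0,0,0,0.045,0,-1, 0,0,0,0,0.07,0,-1, 0,0,0,0,0.095,0,-1, 0,0,0,0,0.12,0,-1, 0,0,0,0,0.135,0,-1, 0,0,0,0,0.1415,0,-1, 0,0,0,0,0.1415,0,-1]'; python3 -c "
from h import *
st();print(robot.get_state()['moment'])"
```

```text
time_s: 9.82
tcp_pos: [0.547, 0.0628, 0.0326]
ee_rot: [0.079, 0.997, 0.0, 0.0]
wrist_force: [-0.7, 0.0, 0.1]
gripper_width: 0.0291
grip_force: 59.8
t 9.82 tcp [0.547  0.0628 0.0326] yaw_y 80.94 F [-0.7  0.   0.1] w 0.0291 g 59.8 q [-0.03  0.59 -0.17  1.94  0.16  0.62  1.11]
[ 0.13656284 -0.05204668 -0.01852802]
```

```bash
python3 -m handwheel '[0,0,0,0.015,0,0,-1, 0,0,0,0.03,0,0,-1, 0,0,0,0.045,0,0,-1, 0,0,0,0.06,0,0,-1, 0,0,0,0.06,0,0,-1]'; python3 -c "
from h import *
st();print(robot.get_state()['moment'])"
```

```text
time_s: 10.45
tcp_pos: [0.5102, 0.0682, 0.0326]
ee_rot: [0.079, 0.997, -0.0, -0.001]
wrist_force: [-0.7, -0.8, -0.4]
gripper_width: 0.0295
grip_force: 59.7
t 10.45 tcp [0.5102 0.0682 0.0326] yaw_y 80.95 F [-0.7 -0.8 -0.4] w 0.0295 g 59.7 q [-0.05  0.55 -0.17  2.03  0.16  0.58  1.09]
[0.0200521  0.0528389  0.05656636]
```

```bash
python3 -m handwheel '[0,0,0,0.02,0,0,-1, 0,0,0,0.045,0,0,-1, 0,0,0,0.07,0,0,-1, 0,0,0,0.095,0,0,-1, 0,0,0,0.115,0,0,-1, 0,0,0,0.125,0,0,-1, 0,0,0,0.125,0,0,-1, 0,0,0,0.125,0,-0.02,-1, 0,0,0,0.125,0,-0.08,-1, 0,0,0,0.125,0,-0.15,-1, 0,0,0,0.125,0,-0.15,-1]'; python3 - <<'E'
from h import *
st()
# tray dims by top image brightness
im=robot.grab_frame("top")[:,:,::-1];cv2.imwrite("pics/top1.png",im)
c=dict(np.load("w2.npz"))
# tray right edge seen in w2b: (22,150)-(105,318), z .018
f=lambda P:np.array(P,float)/2+[80,30]-0.25
print(ray(c,f([(22,150),(105,318)]),.018).round(4))
for z in (.018,):print(ray(robot.calibration("top"),[(308,208),(339.5,204),(345.5,237),(315,243)],z).round(4))
for n in("tray",):cv2.imwrite("pics/tray.png",cv2.resize(np.hstack([im[190:260,290:370]]),None,fx=6,fy=6,interpolation=cv2.INTER_CUBIC))
delta((.50,-.243,.16),np.radians(101))
E
```

```text
time_s: 11.82
tcp_pos: [0.4407, 0.0804, 0.1262]
ee_rot: [0.079, 0.997, 0.001, 0.004]
wrist_force: [0.6, -0.0, -2.2]
gripper_width: 0.0294
grip_force: 59.8
t 11.82 tcp [0.4407 0.0804 0.1262] yaw_y 80.89 F [ 0.6 -0.  -2.2] w 0.0294 g 59.8 q [-0.05  0.28 -0.22  2.15  0.09  0.71  1.08]
[[ 0.4342 -0.1978  0.018 ]
 [ 0.5398 -0.1778  0.018 ]]
[[ 0.5425 -0.1862  0.018 ]
 [ 0.5568 -0.2863  0.018 ]
 [ 0.4533 -0.3029  0.018 ]
 [ 0.4335 -0.207   0.018 ]]
turn [ 0.0004  0.0029 -0.2235] shift [-0.1855 -0.5155 -0.0591] deg 20.1
```

View pics/tray.png

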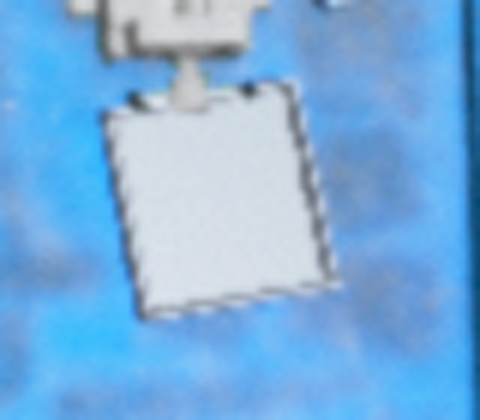

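The tray corners in the crop are at about (108,115), (290,85), (340,285) and (145,318), and a vise spindle overhangs its back edge at (190,95). I'll place slightly toward the front of the tray.

```bash
python3 - <<'E'
from h import *
T=ray(robot.calibration("top"),np.array([(108,115),(290,85),(340,285),(145,318)])/6+[290,190]-.4,.018);print(T.round(4).tolist(),T.mean(0))
st();delta((.488,-.247,.0335),np.radians(100.5))
E
```

```text
[[0.5401, -0.1849, 0.018], [0.5575, -0.2813, 0.018], [0.4531, -0.3053, 0.018], [0.4347, -0.2032, 0.018]] [ 0.49633069 -0.24366102  0.018     ]
t 11.88 tcp [0.4392 0.0801 0.1245] yaw_y 80.88 F [ 0.2  0.6 -1.6] w 0.0294 g 59.8 q [-0.05  0.28 -0.22  2.15  0.09  0.71  1.08]
turn [ 0.0004  0.0029 -0.218 ] shift [-0.1659 -0.5255  0.1517] deg 19.6
```

```bash
python3 -m handwheel '[0,0,-0.05,-0.05,-0.1,-0.01,-1, 0,0,-0.218,-0.166,-0.522,-0.01,-1, 0,0,-0.218,-0.166,-0.522,-0.01,-1, 0,0,-0.218,-0.166,-0.522,-0.01,-1, 0,0,-0.218,-0.166,-0.522,-0.01,-1, 0,0,-0.218,-0.166,-0.522,-0.01,-1, 0,0,-0.218,-0.166,-0.522,0.0,-1, 0,0,-0.218,-0.166,-0.522,0.05,-1, 0,0,-0.218,-0.166,-0.522,0.1,-1, 0,0,-0.218,-0.166,-0.522,0.13,-1, 0,0,-0.218,-0.166,-0.522,0.143,-1, 0,0,-0.218,-0.166,-0.522,0.151,-1, 0,0,-0.218,-0.166,-0.522,0.151,-1]'; python3 - <<'E'
from h import *
st()
E
```

```text
time_s: 13.5
tcp_pos: [0.4871, -0.2451, 0.0329]
ee_rot: [-0.092, 0.996, -0.0, 0.001]
wrist_force: [0.4, -1.0, -1.6]
gripper_width: 0.0297
grip_force: 59.9
t 13.5 tcp [ 0.4871 -0.2451  0.0329] yaw_y 100.56 F [ 0.4 -1.  -1.6] w 0.0297 g 59.9 q [ 0.51  0.58 -0.12  1.95  0.11  0.61  2.07]
```

```bash
python3 -m handwheel '[0,0,0,0,0,0.0015,-1, 0,0,0,0,0,0.003,-1, 0,0,0,0,0,0.003,-1, 0,0,0,0,0,0.003,0.2, 0,0,0,0,0,0.003,0.2, 0,0,0,0,0,-0.01,0.2, 0,0,0,0,0,-0.08,0.2, 0,0,0,0,0,-0.18,0.2,0,0,0,0,0,-0.25,0.2, 0,0,0,0,0,-0.25,0.2]'; python3 - <<'E'
from h import *
st();delta((.56,.16,.22),np.radians(47-0))
E
```

```text
time_s: 14.75
tcp_pos: [0.489, -0.2463, 0.1864]
ee_rot: [-0.092, 0.996, -0.002, 0.004]
wrist_force: [-0.6, -0.8, -0.7]
gripper_width: 0.051
grip_force: 0.0
t 14.75 tcp [ 0.489  -0.2463  0.1864] yaw_y 100.53 F [-0.6 -0.8 -0.7] w 0.051 g 0.0 q [ 0.54  0.35 -0.15  1.88  0.07  0.92  2.11]
turn [-0.001   0.0055  0.5948] shift [-0.2404  0.6439 -0.0576] deg -53.5
```

```bash
python3 -c "
from h import *
delta((.475,.245,.21),np.radians(47))"
```

```text
turn [-0.001   0.0055  0.5948] shift [-0.127   0.8091 -0.0425] deg -53.5
```

```bash
python3 -m handwheel '[0,0,0.1,-0.02,0.1,-0.02,0.2, 0,0,0.2,-0.127,0.809,-0.042,0.2, 0,0,0.3,-0.127,0.809,-0.042,0.2, 0,0,0.4,-0.127,0.809,-0.042,0.2, 0,0,0.5,-0.127,0.809,-0.042,0.2, 0,0,0.595,-0.127,0.809,-0.042,0.2, 0,0,0.595,-0.127,0.809,-0.042,0.2, 0,0,0.595,-0.127,0.809,-0.042,0.2, 0,0,0.595,-0.127,0.809,-0.042,0.2, 0,0,0.595,-0.127,0.809,-0.042,0.2, 0,0,0.595,-0.127,0.809,-0.042,0.2]'
python3 - <<'E'
from h import *
st();c=robot.calibration("wrist");np.savez("w3.npz",**{k:np.array(v) for k,v in c.items()})
im=robot.grab_frame("wrist")[:,:,::-1];cv2.imwrite("pics/w3.png",im)
print(proj(c,[(.4747,.2445,.01)]))
cv2.imwrite("pics/w3b.png",cv2.resize(im[60:260,120:380],None,fx=3,fy=3,interpolation=cv2.INTER_CUBIC))
t=robot.grab_frame("top")[:,:,::-1];cv2.imwrite("pics/top2.png",t)
E
```

```text
time_s: 16.12
tcp_pos: [0.4725, 0.2438, 0.2065]
ee_rot: [0.368, 0.93, -0.001, -0.0]
wrist_force: [0.2, -0.3, 1.3]
gripper_width: 0.0514
grip_force: 0.0
t 16.12 tcp [0.4725 0.2438 0.2065] yaw_y 46.84 F [ 0.2 -0.3  1.3] w 0.0514 g 0.0 q [-0.29  0.31 -0.28  1.88  0.1   0.96  0.2 ]
[[257.74556471 172.02895876]]
```

View pics/w3b.png

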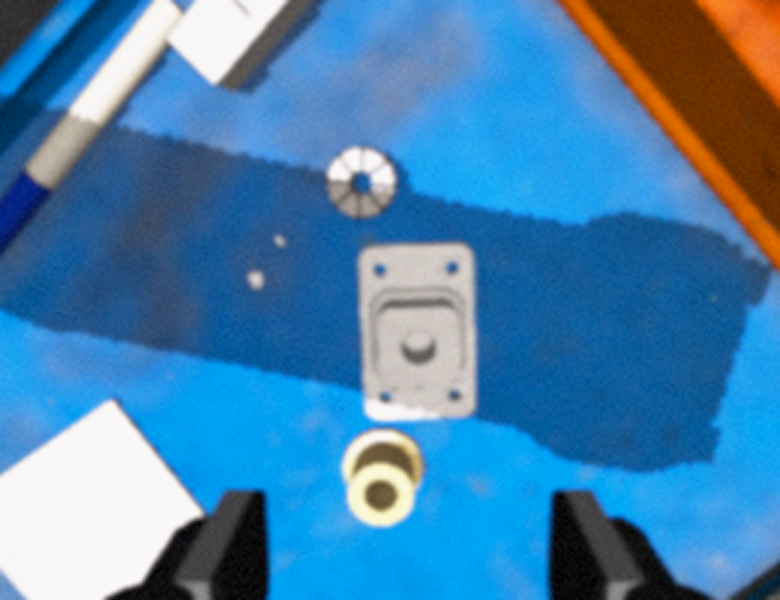

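The bracket base corners in the crop are at about (358,247), (474,243), (477,414) and (365,420), with its boss-top hole at (419,346). The bush is at (382,470) below it and the collet at (361,182) above, and both long sides are free.

```bash
python3 - <<'E'
from h import *
c=dict(np.load("w3.npz"));f=lambda P:np.array(P,float)/3+[120,60]-.33
W=ray(c,f([(358,247),(474,243),(477,414),(365,420)]),.010);print(W.mean(0).round(4),[np.linalg.norm(W[i]-W[i-1]).round(4) for i in range(4)],[np.degrees(np.arctan2(*(W[a]-W[b])[1::-1])).round(1) for a,b in((3,0),(2,1),(1,0),(2,3))])
print("boss",ray(c,f([(419,346)]),.036).round(4))
E
```

```text
[0.4748 0.2468 0.01  ] [np.float64(0.0719), np.float64(0.0461), np.float64(0.0709), np.float64(0.0471)] [np.float64(-41.7), np.float64(-40.9), np.float64(48.8), np.float64(50.1)]
boss [[0.4745 0.247  0.036 ]]
```

```bash
python3 -c "
from h import *
st();delta((.4747,.2468,.0285),np.radians(48.9))"
```

```text
t 16.23 tcp [0.4728 0.244  0.2069] yaw_y 46.81 F [-0.   0.3 -0.8] w 0.0513 g 0.0 q [-0.29  0.31 -0.28  1.88  0.1   0.96  0.2 ]
turn [-0.0007  0.0002 -0.0232] shift [0.001  0.0059 0.2973] deg 2.1
```

```bash
python3 -m handwheel '[0,0,-0.023,0.001,0.006,0.08,0.2, 0,0,-0.023,0.001,0.006,0.16,0.2, 0,0,-0.023,0.001,0.006,0.2,0.2, 0,0,-0.023,0.001,0.006,0.22,0.2, 0,0,-0.023,0.001,0.006,0.22,0.2]';python3 -c "
from h import *
st();delta((.4747,.2468,.0285),np.radians(48.9))"
```

```text
time_s: 16.85
tcp_pos: [0.4745, 0.2483, 0.0749]
ee_rot: [0.35, 0.937, -0.0, -0.0]
wrist_force: [0.4, -0.2, 0.4]
gripper_width: 0.0514
grip_force: 0.0
t 16.85 tcp [0.4745 0.2483 0.0749] yaw_y 49.0 F [ 0.4 -0.2  0.4] w 0.0514 g 0.0 q [-0.33  0.51 -0.25  1.96  0.19  0.7   0.16]
turn [-0.0006 -0.0001  0.0011] shift [-0.002  -0.0016  0.0774] deg -0.1
```

```bash
python3 -m handwheel '[0,0,0,-0.002,-0.0016,0.04,0.2, 0,0,0,-0.002,-0.0016,0.065,0.2, 0,0,0,-0.002,-0.0016,0.077,0.2, 0,0,0,-0.002,-0.0016,0.077,0.2, 0,0,0,-0.002,-0.0016,0.077,-1, 0,0,0,-0.002,-0.0016,0.077,-1, 0,0,0,-0.002,-0.0016,0.077,-1, 0,0,0,-0.002,-0.0016,0.077,-1]';python3 -c "
from h import *
st()"
```

```text
time_s: 17.85
tcp_pos: [0.4753, 0.2481, 0.0299]
ee_rot: [0.35, 0.937, 0.001, 0.0]
wrist_force: [-0.9, -0.2, 5.0]
gripper_width: 0.0294
grip_force: 60.7
t 17.85 tcp [0.4753 0.2481 0.0299] yaw_y 49.07 F [-0.9 -0.2  5. ] w 0.0294 g 60.7 q [-0.35  0.58 -0.23  1.97  0.22  0.61  0.14]
```

```bash
python3 -m handwheel '[0,0,0,0,0,-0.01,-1, 0,0,0,0,0,-0.06,-1, 0,0,0,0,0,-0.13,-1, 0,0,0,0,0,-0.16,-1, 0,0,0,0,0,-0.16,-1, 0,0,0,0,0,-0.16,-1]';python3 -c "
from h import *
st();delta((.4441,.0797,.05),np.radians(81))"
```

```text
time_s: 18.6
tcp_pos: [0.4737, 0.2469, 0.1236]
ee_rot: [0.35, 0.937, -0.001, -0.001]
wrist_force: [-0.1, -0.2, -1.7]
gripper_width: 0.0293
grip_force: 59.9
t 18.6 tcp [0.4737 0.2469 0.1236] yaw_y 49.05 F [-0.1 -0.2 -1.7] w 0.0293 g 59.9 q [-0.31  0.43 -0.27  1.94  0.16  0.8   0.19]
turn [-0.0012 -0.0009 -0.355 ] shift [-0.1455 -0.2426  0.1231] deg 31.9
```

```bash
python3 -m handwheel '[0,0,-0.1,-0.05,-0.08,0,-1, 0,0,-0.2,-0.1,-0.16,0,-1, 0,0,-0.3,-0.1455,-0.2426,0,-1, 0,0,-0.355,-0.1455,-0.2426,0,-1, 0,0,-0.355,-0.1455,-0.2426,0.02,-1, 0,0,-0.355,-0.1455,-0.2426,0.08,-1, 0,0,-0.355,-0.1455,-0.2426,0.12,-1, 0,0,-0.355,-0.1455,-0.2426,0.123,-1, 0,0,-0.355,-0.1455,-0.2426,0.123,-1]';python3 -c "
from h import *
st();delta((.4441,.0797,.035),np.radians(81))"
```

```text
time_s: 19.73
tcp_pos: [0.445, 0.0814, 0.0508]
ee_rot: [0.078, 0.997, 0.0, -0.001]
wrist_force: [-0.2, -0.1, -2.1]
gripper_width: 0.0294
grip_force: 60.1
t 19.73 tcp [0.445  0.0814 0.0508] yaw_y 81.05 F [-0.2 -0.1 -2.1] w 0.0294 g 60.1 q [ 0.03  0.45 -0.31  2.16  0.25  0.56  0.94]
turn [ 0.0001 -0.0007  0.0006] shift [ 0.0011 -0.003   0.0264] deg -0.1
```

```bash
python3 -m handwheel '[0,0,0,0.001,-0.003,0.015,-1, 0,0,0,0.001,-0.003,0.024,-1, 0,0,0,0.001,-0.003,0.0275,-1, 0,0,0,0.001,-0.003,0.0275,-1, 0,0,0,0.001,-0.003,0.0275,-1]';python3 -c "
from h import *
st()"
```

```text
time_s: 20.35
tcp_pos: [0.4446, 0.0788, 0.0349]
ee_rot: [0.078, 0.997, 0.0, 0.0]
wrist_force: [-0.1, 0.0, -2.2]
gripper_width: 0.0295
grip_force: 60.2
t 20.35 tcp [0.4446 0.0788 0.0349] yaw_y 81.01 F [-0.1  0.  -2.2] w 0.0295 g 60.2 q [ 0.02  0.48 -0.3   2.17  0.27  0.52  0.93]
```

```bash
python3 -m handwheel '[0,0,0,0,0.0015,0.001,-1, 0,0,0,0,0.0015,0.002,-1, 0,0,0,0,0.0015,0.002,-1]';python3 -c "
from h import *
st()"
```

```text
time_s: 20.72
tcp_pos: [0.4447, 0.0799, 0.0339]
ee_rot: [0.078, 0.997, 0.0, 0.0]
wrist_force: [-0.9, 1.1, 4.5]
gripper_width: 0.0296
grip_force: 60.9
t 20.73 tcp [0.4447 0.0799 0.0339] yaw_y 81.01 F [-0.9  1.1  4.5] w 0.0296 g 60.9 q [ 0.02  0.48 -0.3   2.17  0.27  0.52  0.93]
```

```bash
python3 -m handwheel '[0,0,0,0,0,-0.001,-1, 0,0,0,-0.01,0,-0.001,-1, 0,0,0,-0.025,0,-0.001,-1, 0,0,0,-0.04,0,-0.001,-1, 0,0,0,-0.055,0,-0.001,-1, 0,0,0,-0.07,0,-0.001,-1, 0,0,0,-0.07,0,-0.001,-1]';python3 -c "
from h import *
st()"
```

```text
time_s: 21.6
tcp_pos: [0.487, 0.073, 0.0341]
ee_rot: [0.079, 0.997, 0.0, 0.0]
wrist_force: [0.1, 0.5, -2.2]
gripper_width: 0.0293
grip_force: 60.2
t 21.6 tcp [0.487  0.073  0.0341] yaw_y 80.97 F [ 0.1  0.5 -2.2] w 0.0293 g 60.2 q [ 0.04  0.53 -0.29  2.08  0.27  0.57  0.97]
```

```bash
python3 -m handwheel '[0,0,0,-0.02,0,0,-1, 0,0,0,-0.045,0,0,-1, 0,0,0,-0.07,0,0,-1, 0,0,0,-0.09,0,0,-1, 0,0,0,-0.1,0,0,-1, 0,0,0,-0.102,0,0,-1, 0,0,0,-0.102,0,0,-1]';python3 -c "
from h import *
st();delta((.530,-.046,.0341),np.radians(81))"
```

```text
time_s: 22.48
tcp_pos: [0.5461, 0.0637, 0.034]
ee_rot: [0.078, 0.997, -0.0, -0.0]
wrist_force: [0.3, 0.1, -1.8]
gripper_width: 0.0293
grip_force: 60.2
t 22.48 tcp [0.5461 0.0637 0.034 ] yaw_y 81.02 F [ 0.3  0.1 -1.8] w 0.0293 g 60.2 q [ 0.07  0.6  -0.29  1.94  0.27  0.64  1.02]
turn [-0.0001 -0.0004  0.0002] shift [-0.0021 -0.1847 -0.0002] deg -0.0
```

```bash
python3 -m handwheel '[0,0,0,-0.0015,-0.015,0,-1, 0,0,0,-0.0015,-0.035,0,-1, 0,0,0,-0.0015,-0.06,0,-1, 0,0,0,-0.0015,-0.085,0,-1, 0,0,0,-0.0015,-0.11,0,-1, 0,0,0,-0.0015,-0.13,0,-1, 0,0,0,-0.0015,-0.15,0,-1, 0,0,0,-0.0015,-0.165,0,-1, 0,0,0,-0.0015,-0.165,0,-1]';python3 -c "
from h import *
st();delta((.530,-.046,.0341),np.radians(81))"
```

```text
time_s: 23.6
tcp_pos: [0.5317, -0.0353, 0.034]
ee_rot: [0.079, 0.997, -0.0, -0.0]
wrist_force: [0.2, 0.5, -2.5]
gripper_width: 0.0292
grip_force: 60.2
t 23.6 tcp [ 0.5317 -0.0353  0.034 ] yaw_y 80.93 F [ 0.2  0.5 -2.5] w 0.0292 g 60.2 q [ 0.25  0.58 -0.29  1.98  0.27  0.62  1.19]
turn [-0.0002 -0.0001 -0.0007] shift [ 0.0001 -0.0181 -0.0001] deg 0.1
```

```bash
python3 -m handwheel '[0,0,0,0,-0.008,0,-1, 0,0,0,0,-0.014,0,-1, 0,0,0,0,-0.0165,0,-1, 0,0,0,0,-0.018,0,-1, 0,0,0,0,-0.018,0,-1]';python3 -c "
from h import *
st()"
```

```text
time_s: 24.22
tcp_pos: [0.5302, -0.0449, 0.0341]
ee_rot: [0.078, 0.997, 0.0, 0.0]
wrist_force: [0.8, 0.3, -1.7]
gripper_width: 0.0299
grip_force: 60.2
t 24.23 tcp [ 0.5302 -0.0449  0.0341] yaw_y 81.01 F [ 0.8  0.3 -1.7] w 0.0299 g 60.2 q [ 0.27  0.58 -0.29  1.98  0.27  0.62  1.21]
```

```bash
python3 -m handwheel '[0,0,0,0,-0.0015,0,-1, 0,0,0,0,-0.003,0,-1, 0,0,0,0,-0.003,0,-1]';python3 -c "
from h import *
st()"
```

```text
time_s: 24.6
tcp_pos: [0.53, -0.0462, 0.0341]
ee_rot: [0.078, 0.997, 0.0, 0.0]
wrist_force: [-0.5, 2.9, -1.9]
gripper_width: 0.0294
grip_force: 60.2
t 24.6 tcp [ 0.53   -0.0462  0.0341] yaw_y 81.03 F [-0.5  2.9 -1.9] w 0.0294 g 60.2 q [ 0.27  0.58 -0.29  1.98  0.27  0.62  1.22]
```

Contact is beginning, so I'll press a little farther to confirm the end.

```bash
python3 -m handwheel '[0,0,0,0,-0.001,0.0005,-1, 0,0,0,0,-0.002,0.0005,-1, 0,0,0,0,-0.002,0.0005,-1]';python3 -c "
from h import *
st()"
```

```text
time_s: 24.98
tcp_pos: [0.5301, -0.0463, 0.034]
ee_rot: [0.078, 0.997, 0.001, 0.0]
wrist_force: [-0.8, 4.8, 0.3]
gripper_width: 0.0297
grip_force: 60.5
t 24.98 tcp [ 0.5301 -0.0463  0.034 ] yaw_y 81.07 F [-0.8  4.8  0.3] w 0.0297 g 60.5 q [ 0.27  0.58 -0.29  1.98  0.27  0.62  1.22]
```

```bash
python3 -m handwheel '[0,0,0,0,-0.001,0.001,0.1, 0,0,0,0,-0.001,0.001,0.1, 0,0,0,0,-0.001,0.001,0.1, 0,0,0,0,-0.001,-0.03,0.1, 0,0,0,0,-0.001,-0.12,0, 0,0,0,0,-0.001,-0.12,-0.5, 0,0,0,0,-0.001,-0.12,-0.5]';python3 - <<'E'
from h import *
st();delta((.496,-.0065,.05),np.radians(124.5))
c=robot.calibration("wrist");np.savez("w4.npz",**{k:np.array(v) for k,v in c.items()})
im=robot.grab_frame("wrist")[:,:,::-1];cv2.imwrite("pics/w4.png",im)
E
```

```text
time_s: 25.85
tcp_pos: [0.5299, -0.0489, 0.1068]
ee_rot: [0.078, 0.997, -0.0, 0.001]
wrist_force: [-0.6, 0.3, -0.1]
gripper_width: 0.0213
grip_force: 0.0
t 25.85 tcp [ 0.5299 -0.0489  0.1068] yaw_y 81.0 F [-0.6  0.3 -0.1] w 0.0213 g 0.0 q [ 0.32  0.46 -0.34  1.96  0.21  0.76  1.27]
turn [-0.0006  0.0008 -0.4834] shift [0.067  0.061  0.0945] deg 43.5
```

View pics/w4.png

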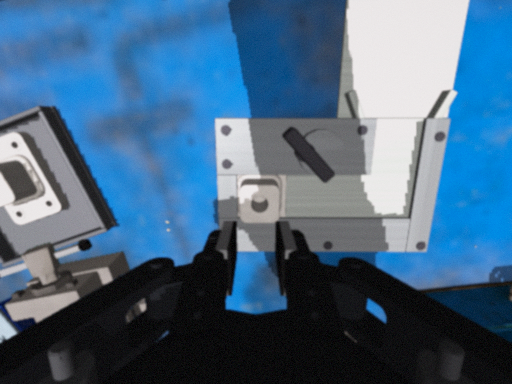

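The picture shows the finished bracket upright in the tray (18,190). The new bracket is home at (262,200), and the open bar is at about (308,154).

```bash
python3 -m handwheel '[0,0,-0.1,0.03,0.03,0,-0.4, 0,0,-0.2,0.067,0.061,0,-0.4, 0,0,-0.3,0.067,0.061,0,-0.4, 0,0,-0.4,0.067,0.061,0,-0.4, 0,0,-0.483,0.067,0.061,0.01,-0.4, 0,0,-0.483,0.067,0.061,0.04,-0.4, 0,0,-0.483,0.067,0.061,0.04,-0.4]';python3 - <<'E'
from h import *
st();delta((.496,-.0065,.05),np.radians(124.5))
E
```

```text
time_s: 26.78
tcp_pos: [0.4935, -0.0063, 0.0795]
ee_rot: [-0.295, 0.955, 0.001, -0.002]
wrist_force: [0.7, -0.6, 0.6]
gripper_width: 0.0257
grip_force: 0.0
t 26.77 tcp [ 0.4935 -0.0063  0.0795] yaw_y 124.34 F [ 0.7 -0.6  0.6] w 0.0257 g 0.0 q [ 0.38  0.48 -0.51  2.05  0.35  0.7   1.82]
turn [ 0.002  -0.0024 -0.0018] shift [-0.0034 -0.0028  0.0491] deg 0.2
```

```bash
python3 -m handwheel '[0,0,0,-0.0034,-0.003,0.025,-0.4, 0,0,0,-0.0034,-0.003,0.042,-0.4, 0,0,0,-0.0034,-0.003,0.049,-0.4, 0,0,0,-0.0034,-0.003,0.049,-0.4, 0,0,0,-0.0034,-0.003,0.049,-1, 0,0,0,-0.0034,-0.003,0.049,-1, 0,0,0,-0.0034,-0.003,0.049,-1, 0,0,0,-0.0034,-0.003,0.049,-1]';python3 - <<'E'
from h import *
st();print(robot.get_state()["moment"])
E
```

```text
time_s: 27.78
tcp_pos: [0.4984, -0.0062, 0.0528]
ee_rot: [-0.296, 0.955, 0.0, 0.0]
wrist_force: [-2.2, 2.0, 6.1]
gripper_width: 0.0086
grip_force: 60.7
t 27.77 tcp [ 0.4984 -0.0062  0.0528] yaw_y 124.48 F [-2.2  2.   6.1] w 0.0086 g 60.7 q [ 0.35  0.53 -0.48  2.05  0.4   0.65  1.78]
[ 0.41312953  0.49678759 -0.25868852]
```

```bash
python3 -m handwheel '[0,0,0.1,0,0,0,-1, 0,0,0.2,0,0,0,-1, 0,0,0.3,0,0,0,-1, 0,0,0.4,0,0,0,-1, 0,0,0.5,0,0,0,-1, 0,0,0.6,0,0,0,-1, 0,0,0.7,0,0,0,-1, 0,0,0.8,0,0,0,-1, 0,0,0.88,0,0,0,-1, 0,0,0.88,0,0,0,-1, 0,0,0.88,0,0,0,-1]';python3 - <<'E'
from h import *
st();print(robot.get_state()["moment"])
E
```

```text
time_s: 29.15
tcp_pos: [0.4982, -0.0082, 0.0528]
ee_rot: [0.381, 0.925, -0.001, 0.0]
wrist_force: [-2.6, -3.6, 5.6]
gripper_width: 0.0082
grip_force: 60.7
t 29.15 tcp [ 0.4982 -0.0082  0.0528] yaw_y 45.24 F [-2.6 -3.6  5.6] w 0.0082 g 60.7 q [ 0.07  0.49 -0.13  2.06  0.11  0.6   0.65]
[-0.63975401  0.52160206 -0.12203594]
```

```bash
python3 -m handwheel '[0,0,0.03,0,0,0,-1, 0,0,0.06,0,0,0,-1, 0,0,0.085,0,0,0,-1, 0,0,0.085,0,0,0,-1, 0,0,0.085,0,0,0,-1]';python3 - <<'E'
from h import *
st();print(robot.get_state()["moment"])
E
```

```text
time_s: 29.78
tcp_pos: [0.4981, -0.0083, 0.0528]
ee_rot: [0.441, 0.897, -0.001, 0.0]
wrist_force: [-2.0, -3.4, 6.6]
gripper_width: 0.0083
grip_force: 60.8
t 29.77 tcp [ 0.4981 -0.0083  0.0528] yaw_y 37.62 F [-2.  -3.4  6.6] w 0.0083 g 60.8 q [ 0.04  0.48 -0.1   2.06  0.08  0.6   0.54]
[-0.74825643  0.64433128  0.13667023]
```

```bash
python3 -m handwheel '[0,0,0.025,0,0,0,-1, 0,0,0.05,0,0,0,-1, 0,0,0.05,0,0,0,-1]';python3 - <<'E'
from h import *
st();print(robot.get_state()["moment"])
E
```

```text
time_s: 30.15
tcp_pos: [0.4981, -0.0083, 0.0528]
ee_rot: [0.475, 0.88, -0.001, 0.001]
wrist_force: [-3.7, -5.0, 7.3]
gripper_width: 0.0082
grip_force: 73.5
t 30.15 tcp [ 0.4981 -0.0083  0.0528] yaw_y 33.34 F [-3.7 -5.   7.3] w 0.0082 g 73.5 q [ 0.03  0.48 -0.08  2.06  0.07  0.6   0.48]
[-0.98781771  0.66535272  1.41942363]
```

```bash
python3 -m handwheel '[0,0,0,0,0,0,-0.4, 0,0,0,0,0,0,-0.4, 0,0,0,0,0,0,-0.4, 0,0,0,0,0,-0.03,-0.4, 0,0,0,0,0,-0.1,-0.4, 0,0,-0.2,-0.1,0,-0.2,-0.4, 0,0,-0.3,-0.1,0,-0.25,-0.4, 0,0,-0.4,-0.1,0,-0.25,-0.4, 0,0,-0.45,-0.1,0,-0.25,-0.4, 0,0,-0.5,-0.1,0,-0.25,-0.4, 0,0,-0.5,-0.1,0,-0.25,-0.4]';python3 - <<'E'
from h import *
st()
c=robot.calibration("wrist");np.savez("w5.npz",**{k:np.array(v) for k,v in c.items()})
im=robot.grab_frame("wrist")[:,:,::-1];cv2.imwrite("pics/w5.png",im)
cv2.imwrite("pics/w5b.png",cv2.resize(im,(800,600),interpolation=cv2.INTER_CUBIC))
E
```

```text
time_s: 31.52
tcp_pos: [0.531, -0.0567, 0.2023]
ee_rot: [0.104, 0.995, 0.0, -0.0]
wrist_force: [0.1, -0.3, 0.9]
gripper_width: 0.0258
grip_force: 0.0
t 31.52 tcp [ 0.531  -0.0567  0.2023] yaw_y 78.08 F [ 0.1 -0.3  0.9] w 0.0258 g 0.0 q [ 0.25  0.31 -0.23  1.88  0.09  0.95  1.34]
```

View pics/w5b.png

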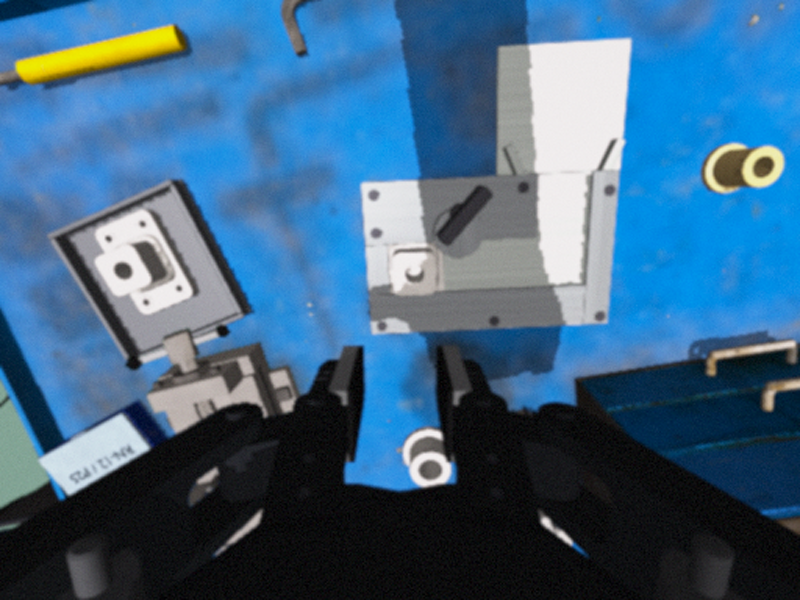

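The final view shows the bracket standing in the tray (135,262), the new bracket home (413,270), and the bar turned shut, running from about (484,190) to (446,240). The brass and white bushes are standing. I'll check the bar angle.

```bash
python3 - <<'E'
from h import *
c=dict(np.load("w5.npz"));f=lambda P:np.array(P,float)*.64-.2
im=cv2.imread("pics/w5.png")[110:165,275:320]
mk=(cv2.cvtColor(im,cv2.COLOR_BGR2GRAY)<62).astype(np.uint8)
x=max(cv2.findContours(mk,0,2)[0],key=cv2.contourArea);vx,vy,x0,y0=cv2.fitLine(x,cv2.DIST_L2,0,.01,.01).ravel()
p=np.array([x0+275,y0+110]);b=ray(c,[p-12*np.array([vx,vy]),p+12*np.array([vx,vy])],.0585)
d=b[1]-b[0];a=np.degrees(np.arctan2(d[1],d[0]));print("bar dir",a%180-180,cv2.contourArea(x),b.mean(0).round(4),"joint",0.75-np.radians((a+9+90)%180-90))
k=f([(484,190),(446,240)]);b=ray(c,k,.0585);d=b[1]-b[0];print(np.degrees(np.arctan2(d[1],d[0])))
print("boss",ray(c,f([(412,264)]),.04).round(4))
E
```

```text
bar dir -48.5616377684874 433.0 [ 0.4952 -0.0074  0.0585] joint 1.4404808365414472
-48.08374889482935
boss [[ 0.5235 -0.0461  0.04  ]]
```

```bash
python3 -c "
from bench import robot
print(robot.finish_job())"
```

```text
the job is handed in; nothing more can be done
None
```

The job is handed in at about 31.5 s: the finished bracket stands upright in the tray, the new one is fully home against the closed end, and the eccentric is turned shut until it hit its stop. The other loose things showed no sign of being moved, though I didn't look at the collet again after the swap.

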